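Clip the job cup on the tray rim

TASK

Pick up the blue job cup and hang it by its own hook over the front rim of the yellow tray, in front of the tray like the red one, pressing it down by feel, with no more than about 20 N, until its spring clip snaps in under the rolled rim and the hook sits fully home. Have it hang right at the tray's left-hand end (the key machine's side), slid along the rim until its clip stands against the end. Keep the cup upright so that its keys stay in, and leave everything else where it is.

Things in the scene. Friction and masses are not known exactly. Their poses are not given: they have to be found in the camera images.
- cup: blue sheet-steel job cup, loose on the bench: open box 48 mm deep (x), 56 mm wide (y), walls 62 mm high (front lower), 2 mm steel, 0.13 to 0.24 kg with its keys. Origin: centre of its underside, z up, +x towards its back, whose outer face is at x = 24 mm. A 30 mm wide strap rises at the back and bends over backwards as the hook. Grip it across its side walls (56 mm) from above
- hook (a point): middle of the flat underside of the cup's hook (x = 29, z = 82 mm of the cup), which comes to rest on the rim; axes as the cup. The hook reaches from x = 24 to 37 mm of the cup, its top is at z = 85 mm. From its far end a sprung steel tongue, 26 mm wide, hangs down, facing the cup's back
- clip (a joint): angle (rad) of the cup's spring tongue, 0 at rest, grows when spread, stop at 0.6; hinged at the hook's far end. Its nib, 64 mm above the cup's underside, leaves 5 mm to the plane of the cup's back; below it the tongue flares to a mouth 12 mm wide, 45 mm above the underside. The 7 mm rim goes in through the mouth, spreads it about 0.1 rad, and it springs shut under the rim
- caddy: grey steel bench caddy, fixed, holding a yellow lift-out tray. Origin: centre of its underside on the bench, z up, front faces -x, left end (key machine's side) is +y. Tray 330 mm long (y), 190 mm wide (x), upright 3 mm walls, inside 91 mm deep. A like red cup hangs, fixed, on its front rim at y = -95 mm. Hung home, the blue cup's origin is at x = -119 mm, 82 mm below the rim's top
- front_rim (a point): point in the plane of the tray's outer front face (x = -95 mm of the caddy), mid-length, at the mean height of the rim's top, 135 mm; axes as the caddy. The tray lies on tools heaped in the caddy: its level rim really stands anywhere from 128 to 142 mm above the bench, which is not measured. It does not sink when pressed, but its plastic must not take over 20 N
- rim_section (a point): point on the caddy 5 mm below front_rim. The rim is rolled inwards: 7 mm thick from the wall's outer face, 16 mm deep. Pressing the clip over it takes roughly 6 to 14 N downwards (friction varies) with the cup's back flat on the wall, more if it stands off; the cup's weight is not enough. After the snap the push drops, then rises hard as the hook lands
- left_end (a point): inner face of the rim at the tray's left end, where it meets the front rim (y = 158 mm of the caddy, at the mean rim height); axes are the caddy's. The side of the spring tongue meets it when the cup's origin is at about y = 145 mm of the caddy
- padlock: bystander: brass padlock standing upright, body 22 x 42 x 36 mm, 64 mm high with its shackle; origin under its centre
- pin_tin: bystander: green can, 52 mm across, 62 mm high; origin under its centre
- screwdriver: bystander: screwdriver with orange handle, 200 mm long, lying; origin under its middle
- spanner: bystander: steel spanner, 180 mm long, lying flat; origin under its middle
- wire_brush: bystander: wooden wire brush, 200 mm long, lying; origin on the bench near its middle
- tape: bystander: yellow tape measure, 62 x 34 x 60 mm, standing; origin under its centre

How it is judged:
By the outcome, as a careful person would: the job done as asked, in the order asked, and still so for the second after the job is handed in, with the robot touching nothing.
It also fails if it takes over 48 s, if anything falls off the work surface, if the arm or the gripper's body presses on something with over 40 N, if the wrist force passes 120 N, or if a joint passes its speed limit or range.

ROBOT

A 7-joint arm with a two-finger parallel gripper is mounted at the origin on the work surface. World frame = base frame: x ahead of the robot, y to its left, z up, the work surface at z = 0. Lengths are in m, angles in rad, forces in N, time in s.
With the tool pointing down it reaches from about 0.4 to 0.925 m from the base axis. Payload 5.6 kg.
Tool frame: the origin (TCP) lies at the very end of the fingers, on their centre line; the grasp point (between the pads) lies tcp_to_grasp behind it (tcp_to_grasp is the distance from the TCP to the grasp point, in m); z points along the fingers, y is the line along which they close (so a half turn about z gives the same grasp; the last joint's range is limited). The gripper opens to 85 mm and grips with 20 to 120 N. Pads are 22 mm wide; open, the fingers measure 114 mm over their backs; the gripper's body (76 mm by 85 mm) begins 54 mm behind the grasp point. The pads swing forward as they close: fully open they stand 13 mm farther back than shut.
Start: joints at [-0.043, 0.468, -0.012, 1.603, 0.006, 1.071, -0.056], TCP at [0.65, -0, 0.231] pointing down, gripper open.
Joint ranges: [-2.53, 2.53], [-0.31, 2.02], [-1.57, 1.55], [0.28, 2.44], [-1.29, 4.43], [0.15, 1.84], [-2.92, 2.92]. Speed limits (rad/s): [2.57, 2.57, 3.14, 3.14, 3.14, 3.14, 3.14].

INTERFACE

Orientations are given as a unit quaternion [w, x, y, z].
In Python, from station import * gives the robot as it stands.
- The arm moves only by the tool jog_arm, never from a script. Its arguments are lists of equal length, an entry for each row: "grip": the opening, from -1 (shut) to 1 (fully open); "offset": the shift along the tool's x, y, z in fractions of the full range, 1 being 0.75 m, a list of three; "turn": the turn, a rotation vector about the tool's x, y, z in parts of the range, where 1.0 means 360 degrees, a list of three. In form: {"grip": [grip, ...], "offset": [[dx, dy, dz], ...], "turn": [[rx, ry, rz], ...]}. A call has 1 to 10 rows; each row is the pose to reach, as a shift and turn from the pose commanded when the call began, along the tool's axes at that moment; what a row does not reach only later rows make up. A row lasts 1/8 s, in which the tool goes at most 62.5 mm and 10.7 degrees, less where a joint would pass 70% of its speed; a pose out of reach is approached as far as the arm can. Shift and turn numbers lie between -1 and 1, and a call with a number outside is refused. A call with a gripper value outside its range is refused whole. The fingers move at their own pace and stop on an object; "newtons" is the grip in N (left out, the last holds). Time passes only in rows, so rows that repeat a pose let the fingers close. It gives the time, the measured TCP pose, the force, the opening and the grip force at its end, in the units of the state.
- state(): the state, without advancing time (a new reading comes with each control period).
- camera(name): name is "scene" or "side" or "wrist"; returns a dict with "image" (420x560x3 uint8, red, green, blue), "K" (3x3 intrinsics, pixels), "T" (4x4, takes a point from camera to world coordinates). Camera axes: x right, y down, z forward; pixel columns grow to the right and rows downward; lengths in m; the calibration is good to about 2 mm. A picture is of the moment at which its call begins. There is no depth.
- sign_off(): hands the job in; it is judged then, once.
The state is a dict: "clock": time; "joint_pos": joint angles; "qvel": joint speeds; "joint_efforts": joint torques, N m; "eef_pos": TCP position; "tcp_rot": TCP orientation; "wrist_force": force on the tool from outside, world axes, zero at the start; "moment": the same for the moment, N m; "grip_width": finger opening in m; "grasp_force": force on a finger pad.
Only numpy, scipy, OpenCV 4.12 (cv2) and the standard library are available. Lean on these libraries where they do the work, as an engineer would, in place of code of your own. Each camera call takes 0.05 s, during which the arm holds its last target. There are 200 camera calls.

## Working session

There is one attempt and no reset: what is moved stays moved. The work goes in short steps, Python scripts to look and compute and a tool call to move; the robot and the scene stay as the last step left them, time stands still between calls to the robot, and variables do not carry over. Pictures are saved under pics/ and viewed, at most 10 in all, crops included, and the job is handed in when it is done.

Besides the shell and the picture viewer there is one more tool, called after "Emit:" as name(argument=value, ...) on one line, values as JSON. jog_arm: Moves the arm, as the interface text tells. Its arguments: {"type":"object","properties":{"grip":{"type":"array"},"offset":{"type":"array"},"turn":{"type":"array"},"newtons":{"type":"number"}},"required":["grip","offset","turn"]}

```bash
ls; mkdir -p pics; python3 - <<'E'
from station import *
import cv2,numpy as np
s=state();print({k:np.round(v,4).tolist() for k,v in s.items()})
for n in("scene","side","wrist"):
    c=camera(n);cv2.imwrite(f"pics/{n}0.png",c["image"][:,:,::-1]);print(n,c["K"].round(1).tolist(),c["T"].round(4).tolist())
E
tail -c 300 /dev/null
```

```text
pics
{'clock': 0.0, 'joint_pos': [-0.043, 0.4684, -0.0116, 1.6037, 0.006, 1.0714, -0.0563], 'qvel': [-0.0002, 0.0005, 0.0008, 0.0008, 0.0008, -0.0002, 0.0014], 'joint_efforts': [-0.0002, -53.2374, 0.0212, -25.1299, 0.0114, 0.0077, -0.0], 'eef_pos': [0.6494, -0.0001, 0.2303], 'tcp_rot': [-0.0006, 0.7071, 0.7071, -0.0007], 'wrist_force': [-0.1796, -0.5884, 0.3111], 'moment': [0.024, 0.0659, 0.0059], 'grasp_force': 0.0, 'grip_width': 0.0852}
scene [[471.3, 0.0, 285.1], [0.0, 471.3, 214.9], [0.0, 0.0, 1.0]] [[-0.733, 0.4877, -0.4741, 1.1175], [0.68, 0.5064, -0.5303, 0.5591], [-0.0185, -0.7111, -0.7029, 0.9806], [0.0, 0.0, 0.0, 1.0]]
side [[541.9, 0.0, 280.2], [0.0, 541.9, 222.3], [0.0, 0.0, 1.0]] [[0.8122, -0.3452, 0.4704, -0.1126], [-0.5834, -0.4935, 0.6451, -0.9541], [0.0095, -0.7983, -0.6022, 0.9205], [0.0, 0.0, 0.0, 1.0]]
wrist [[296.5, 0.0, 277.3], [0.0, 296.5, 206.1], [0.0, 0.0, 1.0]] [[1.0, 0.0, -0.0025, 0.6491], [-0.0008, -0.9461, -0.3239, 0.083], [-0.0024, 0.3239, -0.9461, 0.3724], [0.0, 0.0, 0.0, 1.0]]
```

View pics/scene0.png

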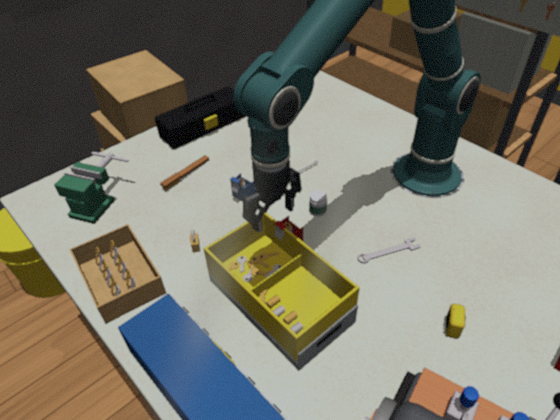

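View pics/side0.png

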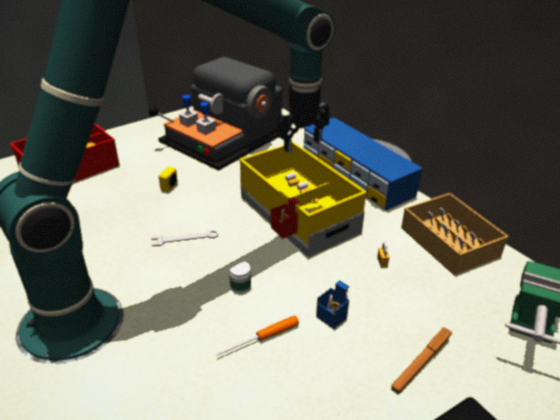

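Scene view: the caddy sits mid-table near (280,285). The side view shows the cup at about (333,305), the red cup at (286,217) and the tray's front face between (242,165) and (305,235). Next I'll enlarge crops.

```bash
python3 - <<'E'
import cv2
i=cv2.imread("pics/side0.png")
a=i[140:265,230:390];cv2.imwrite("pics/c1.png",cv2.resize(a,None,fx=4.8,fy=4.8,interpolation=cv2.INTER_CUBIC))
j=cv2.imread("pics/scene0.png")
b=cv2.resize(i[270:335,300:365],(400,400),interpolation=cv2.INTER_CUBIC)
c=cv2.resize(j[160:225,220:285],(400,400),interpolation=cv2.INTER_CUBIC)
cv2.imwrite("pics/c2.png",cv2.hconcat([b,c]))
E
```

```text
(no output)
```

View pics/c1.png

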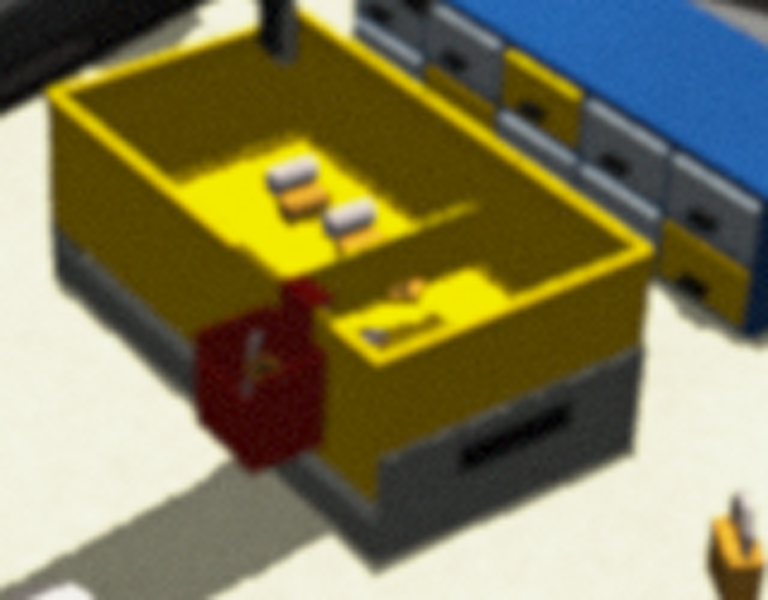

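View pics/c2.png

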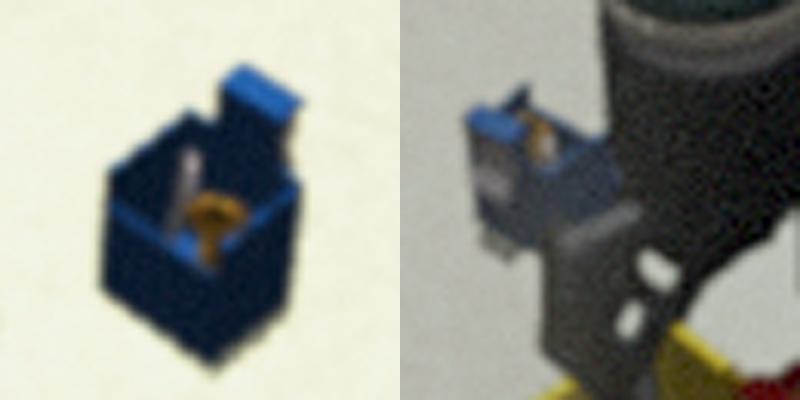

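Crop 1 shows the tray rim's outer corners at (48,92), (378,363) and (652,247), which are front-left, front-right and back-right. Crop 2 shows the cup's front facing lower-left and its hook at (240,65)-(303,103). Its base corners are (102,290), (213,375) and (290,312).

```bash
cat > h.py <<'E'
import numpy as np,cv2
from scipy.optimize import least_squares
from scipy.spatial.transform import Rotation as R
SIDE=(np.array([[541.9,0,280.2],[0,541.9,222.3],[0,0,1.]]),np.array([[0.8122,-0.3452,0.4704,-0.1126],[-0.5834,-0.4935,0.6451,-0.9541],[0.0095,-0.7983,-0.6022,0.9205],[0,0,0,1.]]))
SCENE=(np.array([[471.3,0,285.1],[0,471.3,214.9],[0,0,1.]]),np.array([[-0.733,0.4877,-0.4741,1.1175],[0.68,0.5064,-0.5303,0.5591],[-0.0185,-0.7111,-0.7029,0.9806],[0,0,0,1.]]))
def proj(cam,P):
    K,T=cam; q=(np.asarray(P)-T[:3,3])@T[:3,:3]; return (q/q[:,2:])[:,:2]@np.diag(K.diagonal()[:2])+K[:2,2]
def place(P,x,y,yaw,dz=0):
    c,s=np.cos(yaw),np.sin(yaw); P=np.asarray(P,float); return np.c_[x+c*P[:,0]-s*P[:,1],y+s*P[:,0]+c*P[:,1],P[:,2]+dz]
def uncrop(p,off,s): return (np.asarray(p,float)+.5)/s-.5+off
E
python3 - <<'E'
from h import *
u=uncrop([(48,92),(378,363),(652,247)],(230,140),4.8)
b=uncrop([(378,572)],(230,140),4.8)
M=[(-.095,.165,0),(-.095,-.165,0),(.095,-.165,0)]
f=lambda p:(proj(SIDE,place(M,*p))-u).ravel()
for x0 in [(.7,.1,0,.135),(.7,.1,.7,.135)]:
    r=least_squares(f,x0);print("caddy",r.x.round(4),r.cost,r.fun.round(2))
# scene check: corners in full picture
us=np.array([(207,259),(265,218),(357,292),(302,338)]) # front-right?,...
allc=[(-.095,.165,0),(-.095,-.165,0),(.095,-.165,0),(.095,.165,0)]
print(proj(SCENE,place(allc,*r.x)).round(1))
v=uncrop([(102,290),(213,375),(290,312),(300,183),(190,110),(240,65),(303,103)],(300,270),400/65)
C=np.array([(-24,28,0),(-24,-28,0),(24,-28,0),(24,-28,62),(24,28,62),(37,15,85),(37,-15,85)])/1e3
g=lambda p:(proj(SIDE,place(C,*p))-v).ravel()
for y0 in (0,.8,-.8):
    q=least_squares(g,(.4,-.3,y0));print("cup",q.x.round(4),np.degrees(q.x[2]).round(1),q.cost.round(2),q.fun.round(2))
print(proj(SCENE,place(C,*q.x)).round(1))
E
```

```text
caddy [ 0.6838  0.0484 -0.018   0.1227] 0.08763963836748118 [-0.09  0.12 -0.02 -0.31  0.1   0.22]
caddy [ 0.6838  0.0484 -0.018   0.1227] 0.0876396383674899 [-0.09  0.12 -0.02 -0.31  0.1   0.22]
[[361.3 296.7]
 [264.6 218.6]
 [203.6 257. ]
 [297.9 349.6]]
cup [ 0.4888 -0.3305  0.1739] 10.0 3.15 [-1.39  0.67 -0.61 -0.02  0.38 -1.13  1.1   0.5  -0.39 -0.1   0.31 -0.22
  0.57  0.17]
cup [ 0.4888 -0.3305  0.1739] 10.0 3.15 [-1.39  0.67 -0.61 -0.02  0.38 -1.13  1.1   0.5  -0.39 -0.1   0.31 -0.22
  0.57  0.17]
cup [ 0.4888 -0.3305  0.1739] 10.0 3.15 [-1.39  0.67 -0.61 -0.02  0.38 -1.13  1.1   0.5  -0.39 -0.1   0.31 -0.22
  0.57  0.17]
[[256.3 194.9]
 [242.6 187.9]
 [232.5 196.2]
 [230.5 181. ]
 [244.6 188.2]
 [237.7 182.9]
 [230.  179. ]]
```

```bash
python3 - <<'E'
import cv2
j=cv2.imread("pics/scene0.png")
cv2.imwrite("pics/c3.png",cv2.resize(j[205:365,195:365],None,fx=3.7,fy=3.7,interpolation=cv2.INTER_CUBIC))
E
```

```text
(no output)
```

View pics/c3.png

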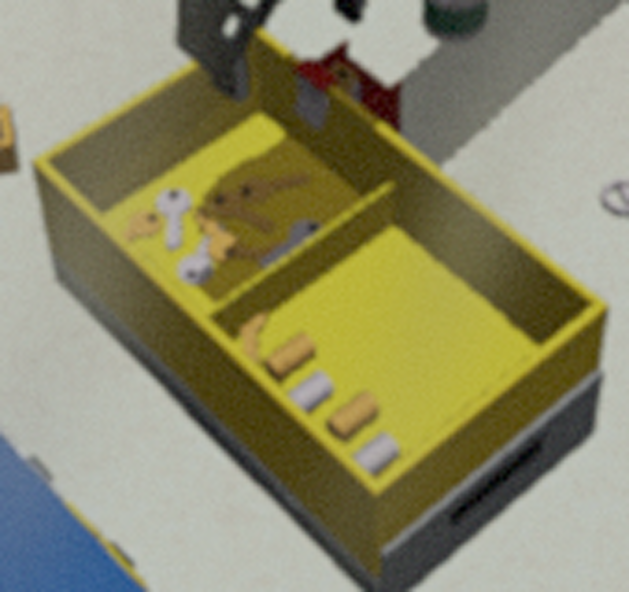

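The crop shows the rim corners at (607,305) front-left, (376,490) back-left, (36,160) back-right and about (258,28) front-right. Next I'll fit both views together.

```bash
python3 - <<'E'
from h import *
u=uncrop([(48,92),(378,363),(652,247)],(230,140),4.8)
w=uncrop([(607,305),(376,490),(36,160),(258,28)],(195,205),3.7)
FL,FR,BR,BL=(-.095,.165,0),(-.095,-.165,0),(.095,-.165,0),(.095,.165,0)
f=lambda p:np.r_[(proj(SIDE,place([FL,FR,BR],*p))-u).ravel(),(proj(SCENE,place([FL,BL,BR,FR],*p))-w).ravel()]
r=least_squares(f,(.7,.05,0,.13));print(r.x.round(4),r.fun.round(2),np.sqrt(np.diag(np.linalg.inv(r.jac.T@r.jac))))
r=least_squares(lambda p:f(p)[6:],(.7,.05,0,.13));print("scene only",r.x.round(4),r.fun.round(2))
E
```

```text
[ 0.6726  0.0337 -0.0238  0.1341] [-0.61 -0.24 -0.18  0.41  1.11  0.73  1.23  0.07  0.06  1.48 -0.98 -0.15
 -0.02 -1.81] [0.00109246 0.00114828 0.00553298 0.00134207]
scene only [ 0.6648  0.0245 -0.0219  0.1182] [-0.22 -0.18 -0.1   0.26  0.27  0.51  0.09 -0.67]
```

The manual's scale: shifts go in shares of 0.75 m and turns go in shares of 360 degrees. Converting my numbers, -0.329 m / 0.75 = -0.4387, -0.05 m / 0.75 = -0.0667, 80 degrees / 360 = 0.2222.

Emit:
jog_arm(grip=[1,1,1,1,1,1,1,1,1,1], offset=[[-0.0267,-0.0133,0],[-0.08,-0.04,0],[-0.14,-0.0667,0],[-0.2,-0.096,0.0133],[-0.2667,-0.1267,0.0267],[-0.3333,-0.16,0.04],[-0.3933,-0.1867,0.0533],[-0.4267,-0.2,0.0667],[-0.4387,-0.2067,0.0667],[-0.4387,-0.2067,0.0667]], turn=[[0,0,0.0139],[0,0,0.0417],[0,0,0.0694],[0,0,0.0972],[0,0,0.125],[0,0,0.1528],[0,0,0.1806],[0,0,0.2056],[0,0,0.2222],[0,0,0.2222]])

```text
clock: 1.4
eef_pos: [0.4942, -0.3298, 0.1809]
tcp_rot: [0.0, 0.996, 0.087, -0.0]
wrist_force: [-0.4, 1.1, -0.3]
grip_width: 0.0854
grasp_force: 0.0
```

```bash
python3 - <<'E'
from station import *
import cv2,numpy as np
s=state();print(s["clock"],s["eef_pos"],s["tcp_rot"],s["wrist_force"])
try: print(tcp_to_grasp)
except Exception as e: print(e)
c=camera("wrist");np.savez("w1.npz",**c);cv2.imwrite("pics/w1.png",c["image"][:,:,::-1])
c=camera("scene");cv2.imwrite("pics/s1.png",c["image"][:,:,::-1])
E
```

```text
1.4 [ 0.49420925 -0.32980174  0.18094029] [ 5.71988398e-05  9.96229545e-01  8.67551342e-02 -4.87735991e-04] [-0.4081575   1.09854255 -0.3088216 ]
0.0187
```

View pics/w1.png

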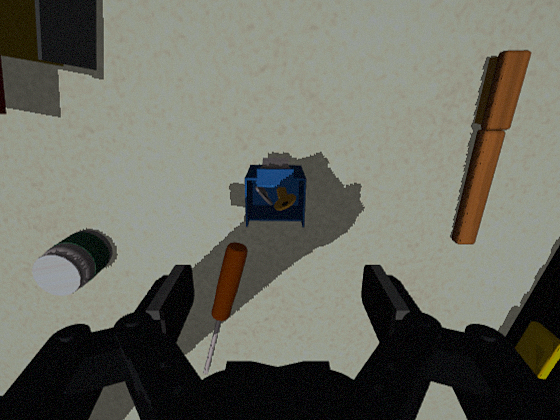

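The wrist view shows the cup aligned with the image, at about (275,195). Its top corners are near (247,172), (305,172), (247,225) and (303,227). I'll compare the fitted pose by projecting it.

```bash
python3 - <<'E'
from h import *
c=np.load("w1.npz");W=(c["K"],c["T"])
p=(.4888,-.3305,.1739)
C=np.array([(24,28,62),(24,-28,62),(37,15,85),(37,-15,85),(24,15,85),(24,-15,85),(-24,28,62),(-24,-28,62),(-24,28,45)])/1e3
uv=proj(W,place(C,*p)).round(1);print(uv.tolist(),W[1].round(3).tolist())
j=c["image"][:,:,::-1][150:240,220:330]
j=cv2.resize(j,None,fx=6.5,fy=6.5,interpolation=cv2.INTER_CUBIC)
j=cv2.convertScaleAbs(j,alpha=1.8)
for k,a in enumerate(uv): 
    q=((a-(220,150)+.5)*6.5-.5).astype(int);cv2.circle(j,tuple(map(int,q)),3,(0,0,255),-1);cv2.putText(j,str(k),tuple(map(int,q+5)),0,.5,(0,255,255),1)
cv2.imwrite("pics/w1c.png",j)
E
```

```text
[[245.7, 179.5], [307.8, 179.5], [258.2, 170.8], [295.1, 170.7], [258.6, 186.2], [294.8, 186.2], [247.5, 228.5], [306.1, 228.5], [249.1, 221.8]] [[0.172, -0.931, -0.321, 0.576], [-0.985, -0.163, -0.056, -0.316], [-0.001, 0.326, -0.945, 0.323], [0.0, 0.0, 0.0, 1.0]]
```

View pics/w1c.png

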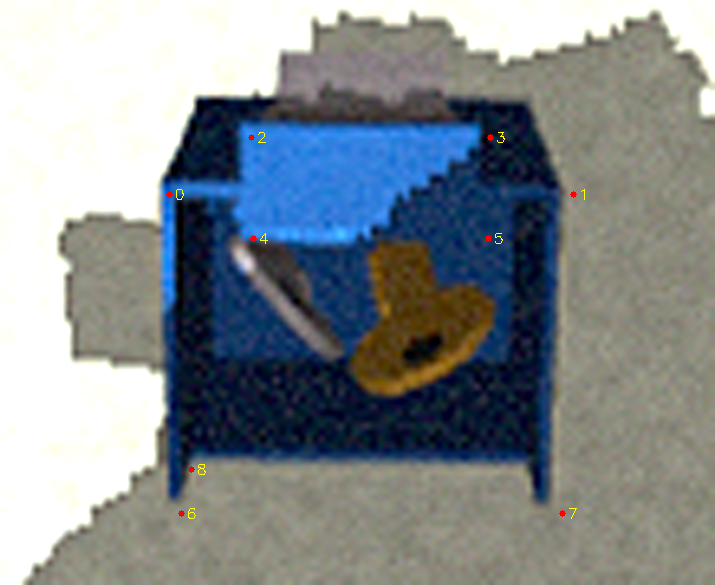

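The overlay is within about 2 px, so the cup is about 1.5 mm further in +x and +y, and its yaw is good. I'll descend, grip and check.

In the tool's units: 0.158 m / 0.75 = 0.2107, 0.003 m / 0.75 = 0.004.

Emit:
jog_arm(grip=[1,1,1,1,1,1,-1,-1,-1,-1], offset=[[0.004,-0.0013,0.0267],[0.004,-0.0013,0.08],[0.004,-0.0013,0.1333],[0.004,-0.0013,0.18],[0.004,-0.0013,0.2107],[0.004,-0.0013,0.2107],[0.004,-0.0013,0.2107],[0.004,-0.0013,0.2107],[0.004,-0.0013,0.2107],[0.004,-0.0013,0.2107]], turn=[[0,0,0],[0,0,0],[0,0,0],[0,0,0],[0,0,0],[0,0,0],[0,0,0],[0,0,0],[0,0,0],[0,0,0]], newtons=80)

```text
clock: 2.75
eef_pos: [0.4988, -0.328, 0.0247]
tcp_rot: [0.001, 0.996, 0.087, 0.001]
wrist_force: [0.4, 0.6, 5.6]
grip_width: 0.055
grasp_force: 85.1
```

Emit:
jog_arm(grip=[-1,-1,-1,-1,-1,-1,-1,-1,-1,-1], offset=[[0,0,-0.0267],[0,0,-0.08],[0.0027,-0.0133,-0.1467],[0.0013,-0.0467,-0.1867],[0.0027,-0.0947,-0.2],[0.0067,-0.1547,-0.2],[0.0187,-0.22,-0.2],[0.0293,-0.2853,-0.2],[0.0413,-0.352,-0.2],[0.0533,-0.4173,-0.2]], turn=[[0,0,0],[0,0,0],[0,0,0],[0,0,0],[0,0,0],[0,0,0],[0,0,0],[0,0,0],[0,0,0],[0,0,0]])

```text
clock: 4.0
eef_pos: [0.4825, -0.0109, 0.1743]
tcp_rot: [-0.0, 0.996, 0.087, 0.001]
wrist_force: [0.8, -0.2, -1.4]
grip_width: 0.0551
grasp_force: 84.7
```

In the tool's units: -0.173 m / 0.75 = -0.2307, 0.03 m / 0.75 = 0.04, 11.4 degrees / 360 = 0.0317.

Emit:
jog_arm(grip=[-1,-1,-1,-1,-1,-1,-1,-1], offset=[[0.016,-0.06,0],[0.0333,-0.1133,0],[0.056,-0.16,0.0067],[0.08,-0.2,0.02],[0.1,-0.2227,0.0333],[0.1093,-0.2307,0.04],[0.1093,-0.2307,0.04],[0.1093,-0.2307,0.04]], turn=[[0,0,0.0056],[0,0,0.0139],[0,0,0.0222],[0,0,0.0278],[0,0,0.0317],[0,0,0.0317],[0,0,0.0317],[0,0,0.0317]])

```text
clock: 5.0
eef_pos: [0.5334, 0.1709, 0.1437]
tcp_rot: [0.0, 1.0, -0.013, 0.0]
wrist_force: [-0.5, 0.2, -1.5]
grip_width: 0.0552
grasp_force: 84.6
```

```bash
python3 - <<'E'
from station import *
import cv2,numpy as np
s=state();print(s["clock"],s["eef_pos"],s["tcp_rot"],s["wrist_force"],s["moment"])
c=camera("wrist");np.savez("w2.npz",**c);d=camera("side")["image"][:,:,::-1]
cv2.imwrite("pics/side2.png",d)
a=cv2.convertScaleAbs(cv2.resize(c["image"][:,:,::-1],(560,420)),alpha=1.3)
b=cv2.resize(d[120:225,210:270],(240,420),interpolation=cv2.INTER_CUBIC)
cv2.imwrite("pics/m2.png",cv2.hconcat([a,b]))
E
```

```text
5.0 [0.53341768 0.17091768 0.14373976] [ 2.13143394e-04  9.99915759e-01 -1.29779434e-02  4.29308888e-05] [-0.48060846  0.18704381 -1.52682098] [-0.06237694 -0.01049689 -0.00907054]
```

View pics/m2.png

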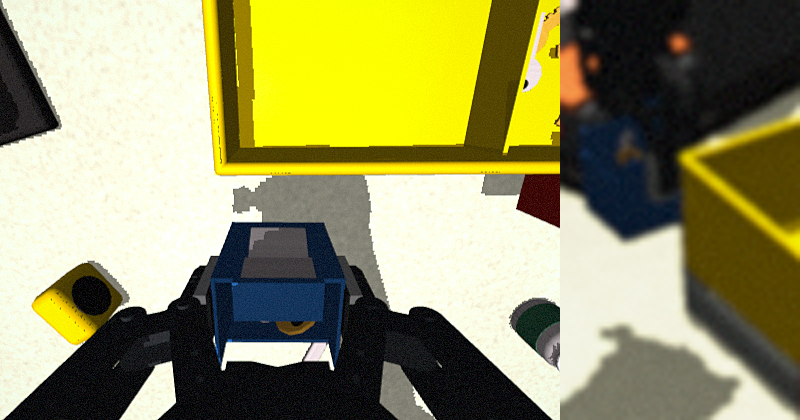

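The wrist view shows the cup held square. The tray's front rim runs level at row 173 with its left outer corner at (217,173), so yaw is aligned. The hook's far edge is near row 223.

```bash
python3 - <<'E'
from h import *
c=np.load("w2.npz");K,T=c["K"],c["T"];print(T[:3,3])
def ray(u,z):
    d=T[:3,:3]@np.r_[(u[0]-K[0,2])/K[0,0],(u[1]-K[1,2])/K[1,1],1]; return T[:3,3]+d*(z-T[2,3])/d[2]
for h in(.128,.134,.142):
    print(h,[ray(u,h).round(4).tolist() for u in((217,173),(557,174))])
# cup: origin height = .0? cup rises with tool: TCP dz from grip .0247
z=.1437-.0247
print("cup z",z,"hook far corners",[ray(u,z+.085).round(4).tolist() for u in((233,223),(324,223),(233,223))],"back wall top",[ray(u,z+.062).round(4).tolist() for u in((212,280),(343,280))])
d=cv2.imread("pics/side2.png");
E
```

```text
[0.61634959 0.16824552 0.28575133]
0.128 [[0.582, 0.2018, 0.128], [0.5765, 0.0176, 0.128]]
0.134 [[0.5833, 0.2006, 0.134], [0.578, 0.0233, 0.134]]
0.142 [[0.585, 0.1989, 0.142], [0.5801, 0.0309, 0.142]]
cup z 0.119 hook far corners [[0.5833, 0.1823, 0.204], [0.5826, 0.1553, 0.204], [0.5833, 0.1823, 0.204]] back wall top [[0.5492, 0.1967, 0.181], [0.5477, 0.1432, 0.181]]
```

In the tool's units: 0.03 m / 0.75 = 0.04, 0.028 m / 0.75 = 0.0373.

Emit:
jog_arm(grip=[-1,-1,-1,-1,-1,-1,-1], offset=[[0.0053,0,0.008],[0.0133,0,0.016],[0.024,0,0.0213],[0.0333,0,0.0213],[0.0373,0,0.0213],[0.04,0,0.0213],[0.04,0,0.0213]], turn=[[0,0,0],[0,0,0],[0,0,0],[0,0,0],[0,0,0],[0,0,0],[0,0,0]])

```text
clock: 5.98
eef_pos: [0.5636, 0.1716, 0.1274]
tcp_rot: [-0.0, 1.0, -0.012, 0.0]
wrist_force: [-0.6, -0.7, -1.5]
grip_width: 0.0553
grasp_force: 84.6
```

In the tool's units: 0.002 m / 0.75 = 0.0027, 0.001 m / 0.75 = 0.0013.

Emit:
jog_arm(grip=[-1,-1], offset=[[0.0013,0,0],[0.0027,0,0]], turn=[[0,0,0],[0,0,0]])

```text
clock: 6.22
eef_pos: [0.5651, 0.1716, 0.1273]
tcp_rot: [0.0, 1.0, -0.012, -0.0]
wrist_force: [-2.8, -0.8, 0.0]
grip_width: 0.0552
grasp_force: 84.5
```

In the tool's units: 0.001 m / 0.75 = 0.0013.

Emit:
jog_arm(grip=[-1,-1], offset=[[0.0013,0,0],[0.0013,0,0]], turn=[[0,0,0],[0,0,0]])

```text
clock: 6.48
eef_pos: [0.5651, 0.1716, 0.1271]
tcp_rot: [0.0, 1.0, -0.012, -0.002]
wrist_force: [-5.4, -0.9, 2.2]
grip_width: 0.055
grasp_force: 84.8
```

In the tool's units: 0.003 m / 0.75 = 0.004, 0.002 m / 0.75 = 0.0027.

Emit:
jog_arm(grip=[-1,-1,-1], offset=[[-0.0013,0,0.0013],[-0.0013,0,0.0027],[-0.0013,0,0.004]], turn=[[0,0,0],[0,0,0],[0,0,0]])

```text
clock: 6.85
eef_pos: [0.5651, 0.1716, 0.1241]
tcp_rot: [0.0, 1.0, -0.012, -0.0]
wrist_force: [-5.1, -0.7, 2.2]
grip_width: 0.055
grasp_force: 84.8
```

Emit:
jog_arm(grip=[-1,-1], offset=[[0,0,0.002],[0,0,0.004]], turn=[[0,0,0],[0,0,0]])

```text
clock: 7.1
eef_pos: [0.5651, 0.1716, 0.1211]
tcp_rot: [0.0, 1.0, -0.012, -0.0]
wrist_force: [-5.9, 0.9, 1.4]
grip_width: 0.0556
grasp_force: 84.8
```

Emit:
jog_arm(grip=[-1,-1], offset=[[0,0,0.002],[0,0,0.004]], turn=[[0,0,0],[0,0,0]])

```text
clock: 7.35
eef_pos: [0.5651, 0.1716, 0.1181]
tcp_rot: [0.0, 1.0, -0.012, -0.0]
wrist_force: [-4.1, 0.1, 0.6]
grip_width: 0.055
grasp_force: 84.8
```

In the tool's units: 0.006 m / 0.75 = 0.008, 0.004 m / 0.75 = 0.0053.

Emit:
jog_arm(grip=[-1,-1,-1], offset=[[0,0,0.0027],[0,0,0.0053],[0,0,0.008]], turn=[[0,0,0],[0,0,0],[0,0,0]])

```text
clock: 7.72
eef_pos: [0.565, 0.1716, 0.1121]
tcp_rot: [0.0, 1.0, -0.012, -0.001]
wrist_force: [-5.3, 0.3, 2.1]
grip_width: 0.0552
grasp_force: 84.8
```

In the tool's units: 0.0045 m / 0.75 = 0.006, 0.003 m / 0.75 = 0.004.

Emit:
jog_arm(grip=[-1,-1,-1], offset=[[0,0,0.002],[0,0,0.004],[0,0,0.006]], turn=[[0,0,0],[0,0,0],[0,0,0]])

```text
clock: 8.1
eef_pos: [0.5651, 0.1716, 0.1076]
tcp_rot: [0.0, 1.0, -0.012, -0.0]
wrist_force: [-5.3, 0.6, 1.5]
grip_width: 0.0548
grasp_force: 84.9
```

In the tool's units: 0.003 m / 0.75 = 0.004, 0.002 m / 0.75 = 0.0027.

Emit:
jog_arm(grip=[-1,-1,-1], offset=[[0,0,0.0013],[0,0,0.0027],[0,0,0.004]], turn=[[0,0,0],[0,0,0],[0,0,0]])

```text
clock: 8.48
eef_pos: [0.565, 0.1716, 0.1046]
tcp_rot: [0.0, 1.0, -0.012, -0.001]
wrist_force: [-4.9, 0.7, 2.3]
grip_width: 0.0551
grasp_force: 84.9
```

In the tool's units: 0.003 m / 0.75 = 0.004, 0.001 m / 0.75 = 0.0013.

Emit:
jog_arm(grip=[-1,-1,-1], offset=[[0,0,0.0013],[0,0,0.0027],[0,0,0.004]], turn=[[0,0,0],[0,0,0],[0,0,0]])

```text
clock: 8.85
eef_pos: [0.565, 0.1717, 0.1016]
tcp_rot: [0.0, 1.0, -0.012, -0.001]
wrist_force: [-5.1, 0.2, 2.4]
grip_width: 0.0551
grasp_force: 84.9
```

In the tool's units: 0.002 m / 0.75 = 0.0027, 0.001 m / 0.75 = 0.0013.

Emit:
jog_arm(grip=[-1,-1], offset=[[0,0,0.0013],[0,0,0.0027]], turn=[[0,0,0],[0,0,0]])

```text
clock: 9.1
eef_pos: [0.5651, 0.1717, 0.0996]
tcp_rot: [-0.0, 1.0, -0.012, -0.0]
wrist_force: [-5.6, -0.5, 2.2]
grip_width: 0.0548
grasp_force: 84.9
```

In the tool's units: 0.002 m / 0.75 = 0.0027, 0.001 m / 0.75 = 0.0013.

Emit:
jog_arm(grip=[-1,-1], offset=[[0,0,0.0013],[0,0,0.0027]], turn=[[0,0,0],[0,0,0]])

```text
clock: 9.35
eef_pos: [0.5651, 0.1718, 0.098]
tcp_rot: [-0.0, 1.0, -0.012, -0.0]
wrist_force: [-7.1, 0.4, 5.7]
grip_width: 0.0549
grasp_force: 85.2
```

In the tool's units: 0.001 m / 0.75 = 0.0013, 0.0005 m / 0.75 = 0.0007.

Emit:
jog_arm(grip=[-1,-1], offset=[[0,0,0.0007],[0,0,0.0013]], turn=[[0,0,0],[0,0,0]])

```text
clock: 9.6
eef_pos: [0.5651, 0.1718, 0.0972]
tcp_rot: [-0.0, 1.0, -0.012, -0.0]
wrist_force: [-7.6, 0.1, 7.6]
grip_width: 0.055
grasp_force: 85.3
```

In the tool's units: 0.001 m / 0.75 = 0.0013, 0.0005 m / 0.75 = 0.0007.

Emit:
jog_arm(grip=[-1,-1], offset=[[0,0,0.0007],[0,0,0.0013]], turn=[[0,0,0],[0,0,0]])

```text
clock: 9.85
eef_pos: [0.5651, 0.1718, 0.0964]
tcp_rot: [-0.0, 1.0, -0.012, -0.0]
wrist_force: [-8.3, 0.2, 8.3]
grip_width: 0.0554
grasp_force: 85.4
```

In the tool's units: 0.001 m / 0.75 = 0.0013, -0.0007 m / 0.75 = -0.0009.

Emit:
jog_arm(grip=[-1,-1], offset=[[-0.0007,0,0.0007],[-0.0009,0,0.0013]], turn=[[0,0,0],[0,0,0]])

```text
clock: 10.1
eef_pos: [0.5651, 0.1719, 0.0957]
tcp_rot: [-0.0, 1.0, -0.012, 0.0]
wrist_force: [-5.3, 0.6, 8.8]
grip_width: 0.0551
grasp_force: 85.5
```

In the tool's units: 0.001 m / 0.75 = 0.0013, 0.0005 m / 0.75 = 0.0007.

Emit:
jog_arm(grip=[-1,-1], offset=[[0,0,0.0007],[0,0,0.0013]], turn=[[0,0,0],[0,0,0]])

```text
clock: 10.35
eef_pos: [0.5651, 0.172, 0.0949]
tcp_rot: [-0.0, 1.0, -0.012, 0.0]
wrist_force: [-7.7, -0.7, 10.4]
grip_width: 0.0548
grasp_force: 85.6
```

In the tool's units: 0.001 m / 0.75 = 0.0013, 0.0005 m / 0.75 = 0.0007.

Emit:
jog_arm(grip=[-1,-1], offset=[[0,0,0.0007],[0,0,0.0013]], turn=[[0,0,0],[0,0,0]])

```text
clock: 10.6
eef_pos: [0.5651, 0.172, 0.0942]
tcp_rot: [-0.0, 1.0, -0.012, 0.0]
wrist_force: [-7.1, -1.9, 12.1]
grip_width: 0.0548
grasp_force: 85.8
```

In the tool's units: -0.0008 m / 0.75 = -0.0011, 0.0006 m / 0.75 = 0.0008.

Emit:
jog_arm(grip=[-1,-1], offset=[[-0.0007,0,0.0004],[-0.0011,0,0.0008]], turn=[[0,0,0],[0,0,0]])

```text
clock: 10.85
eef_pos: [0.5651, 0.172, 0.0937]
tcp_rot: [-0.001, 1.0, -0.012, 0.001]
wrist_force: [-4.6, -0.3, 9.2]
grip_width: 0.0551
grasp_force: 85.8
```

In the tool's units: 0.0007 m / 0.75 = 0.0009, 0.0003 m / 0.75 = 0.0004.

Emit:
jog_arm(grip=[-1,-1], offset=[[0,0,0.0004],[0,0,0.0009]], turn=[[0,0,0],[0,0,0]])

```text
clock: 11.1
eef_pos: [0.5651, 0.172, 0.0927]
tcp_rot: [-0.0, 1.0, -0.012, 0.001]
wrist_force: [-4.7, 0.2, 7.4]
grip_width: 0.0552
grasp_force: 85.9
```

```bash
python3 - <<'E'
from station import *
import numpy as np
s=state();print(s["eef_pos"].round(4),s["tcp_rot"].round(4),s["wrist_force"].round(2),s["moment"].round(3))
E
```

```text
[0.5651 0.172  0.0927] [-5.000e-04  9.999e-01 -1.190e-02  1.200e-03] [-4.66  0.15  7.44] [0.077 1.031 0.224]
```

In the tool's units: 0.002 m / 0.75 = 0.0027, 0.001 m / 0.75 = 0.0013.

Emit:
jog_arm(grip=[-1,-1], offset=[[0,0,0.0013],[0,0,0.0027]], turn=[[0,0,0],[0,0,0]])

```text
clock: 11.35
eef_pos: [0.5651, 0.172, 0.0905]
tcp_rot: [-0.0, 1.0, -0.012, 0.001]
wrist_force: [-4.5, 1.1, 4.9]
grip_width: 0.0554
grasp_force: 85.7
```

In the tool's units: 0.002 m / 0.75 = 0.0027, 0.001 m / 0.75 = 0.0013.

Emit:
jog_arm(grip=[-1,-1], offset=[[0,0,0.0013],[0,0,0.0027]], turn=[[0,0,0],[0,0,0]])

```text
clock: 11.6
eef_pos: [0.5651, 0.172, 0.0884]
tcp_rot: [-0.0, 1.0, -0.012, 0.001]
wrist_force: [-3.8, 0.1, 6.4]
grip_width: 0.0551
grasp_force: 85.7
```

In the tool's units: 0.002 m / 0.75 = 0.0027, 0.001 m / 0.75 = 0.0013.

Emit:
jog_arm(grip=[-1,-1], offset=[[0,0,0.0013],[0,0,0.0027]], turn=[[0,0,0],[0,0,0]])

```text
clock: 11.85
eef_pos: [0.5651, 0.172, 0.0864]
tcp_rot: [-0.0, 1.0, -0.012, 0.001]
wrist_force: [-4.6, 0.8, 6.8]
grip_width: 0.0549
grasp_force: 85.7
```

Emit:
jog_arm(grip=[-1,-1], offset=[[0,0,0.0013],[0,0,0.0027]], turn=[[0,0,0],[0,0,0]])

```text
clock: 12.1
eef_pos: [0.5651, 0.1719, 0.0844]
tcp_rot: [-0.0, 1.0, -0.012, 0.001]
wrist_force: [-3.5, -0.5, 6.1]
grip_width: 0.0549
grasp_force: 85.7
```

In the tool's units: 0.002 m / 0.75 = 0.0027, 0.001 m / 0.75 = 0.0013.

Emit:
jog_arm(grip=[-1,-1], offset=[[0,0,0.0013],[0,0,0.0027]], turn=[[0,0,0],[0,0,0]])

```text
clock: 12.35
eef_pos: [0.5651, 0.1719, 0.0824]
tcp_rot: [-0.0, 1.0, -0.012, 0.001]
wrist_force: [-3.3, -0.2, 6.0]
grip_width: 0.0553
grasp_force: 85.7
```

In the tool's units: 0.001 m / 0.75 = 0.0013, 0.0005 m / 0.75 = 0.0007.

Emit:
jog_arm(grip=[-1,-1], offset=[[0,0,0.0007],[0,0,0.0013]], turn=[[0,0,0],[0,0,0]])

```text
clock: 12.6
eef_pos: [0.5651, 0.1718, 0.0809]
tcp_rot: [-0.0, 1.0, -0.012, 0.001]
wrist_force: [-1.0, 1.3, 1.8]
grip_width: 0.0554
grasp_force: 85.3
```

Emit:
jog_arm(grip=[-1,-1], offset=[[0,0,0.0007],[0,0,0.0013]], turn=[[0,0,0],[0,0,0]])

```text
clock: 12.85
eef_pos: [0.565, 0.1714, 0.0794]
tcp_rot: [-0.0, 1.0, -0.012, 0.001]
wrist_force: [2.3, 0.8, -1.2]
grip_width: 0.0549
grasp_force: 84.7
```

The push dropped, so the clip has snapped in. I'll go on down in small steps until the hook lands.

Emit:
jog_arm(grip=[-1,-1], offset=[[0,0,0.0005],[0,0,0.0009]], turn=[[0,0,0],[0,0,0]])

```text
clock: 13.1
eef_pos: [0.5643, 0.1711, 0.0785]
tcp_rot: [0.0, 1.0, -0.013, 0.0]
wrist_force: [2.7, 0.1, -2.8]
grip_width: 0.0551
grasp_force: 84.7
```

In the tool's units: 0.0007 m / 0.75 = 0.0009, 0.0004 m / 0.75 = 0.0005.

Emit:
jog_arm(grip=[-1,-1], offset=[[0,0,0.0005],[0,0,0.0009]], turn=[[0,0,0],[0,0,0]])

```text
clock: 13.35
eef_pos: [0.5638, 0.1712, 0.0779]
tcp_rot: [0.0, 1.0, -0.012, -0.0]
wrist_force: [1.1, -0.1, -2.7]
grip_width: 0.0551
grasp_force: 84.7
```

In the tool's units: 0.0007 m / 0.75 = 0.0009, 0.0004 m / 0.75 = 0.0005.

Emit:
jog_arm(grip=[-1,-1], offset=[[0,0,0.0005],[0,0,0.0009]], turn=[[0,0,0],[0,0,0]])

```text
clock: 13.6
eef_pos: [0.5637, 0.1714, 0.0775]
tcp_rot: [0.0, 1.0, -0.012, -0.0]
wrist_force: [-1.9, -1.2, 2.2]
grip_width: 0.055
grasp_force: 84.8
```

In the tool's units: 0.0007 m / 0.75 = 0.0009, 0.0004 m / 0.75 = 0.0005.

Emit:
jog_arm(grip=[-1,-1], offset=[[0,0,0.0005],[0,0,0.0009]], turn=[[0,0,0],[0,0,0]])

```text
clock: 13.85
eef_pos: [0.5638, 0.1714, 0.0774]
tcp_rot: [-0.0, 1.0, -0.012, -0.0]
wrist_force: [-3.6, -2.0, 7.8]
grip_width: 0.0552
grasp_force: 85.5
```

In the tool's units: 0.0007 m / 0.75 = 0.0009, 0.0004 m / 0.75 = 0.0005.

Emit:
jog_arm(grip=[-1,-1], offset=[[0,0,0.0005],[0,0,0.0009]], turn=[[0,0,0],[0,0,0]])

```text
clock: 14.1
eef_pos: [0.5639, 0.1714, 0.0773]
tcp_rot: [-0.0, 1.0, -0.012, -0.0]
wrist_force: [-5.3, -2.7, 13.5]
grip_width: 0.0548
grasp_force: 86.0
```

Landed: the push rises hard at z = 0.0774, which puts the rim at about 0.135. I'll ease the load, set the back flush, then slide along the rim.

Emit:
jog_arm(grip=[-1,-1,-1], offset=[[0,0,-0.0011],[0.0013,0,-0.0016],[0.002,0,-0.0016]], turn=[[0,0,0],[0,0,0],[0,0,0]])

```text
clock: 14.48
eef_pos: [0.5648, 0.1717, 0.0774]
tcp_rot: [-0.0, 1.0, -0.012, -0.001]
wrist_force: [-7.0, -1.9, 8.7]
grip_width: 0.0548
grasp_force: 85.5
```

In the tool's units: -0.004 m / 0.75 = -0.0053, -0.001 m / 0.75 = -0.0013.

Emit:
jog_arm(grip=[-1,-1,-1], offset=[[0,-0.0013,0],[0,-0.0033,0],[0,-0.0053,0]], turn=[[0,0,0],[0,0,0],[0,0,0]])

```text
clock: 14.85
eef_pos: [0.5649, 0.172, 0.0774]
tcp_rot: [0.002, 1.0, -0.013, -0.001]
wrist_force: [-7.0, -9.7, 12.3]
grip_width: 0.0551
grasp_force: 86.1
```

In the tool's units: -0.0015 m / 0.75 = -0.002, -0.001 m / 0.75 = -0.0013.

Emit:
jog_arm(grip=[-1,-1,-1], offset=[[-0.0013,0.0013,-0.0009],[-0.002,0.0013,-0.0019],[-0.002,0.0013,-0.0019]], turn=[[0,0,0],[0,0,0],[0,0,0]])

```text
clock: 15.22
eef_pos: [0.5642, 0.1746, 0.078]
tcp_rot: [0.0, 1.0, -0.012, 0.0]
wrist_force: [1.1, -0.9, -3.6]
grip_width: 0.055
grasp_force: 85.0
```

In the tool's units: -0.001 m / 0.75 = -0.0013, -0.0005 m / 0.75 = -0.0007.

Emit:
jog_arm(grip=[-1,-1], offset=[[0,-0.0007,-0.0004],[0,-0.0013,-0.0004]], turn=[[0,0,0],[0,0,0]])

```text
clock: 15.48
eef_pos: [0.5638, 0.1748, 0.0783]
tcp_rot: [0.001, 1.0, -0.012, -0.0]
wrist_force: [1.4, -3.0, -5.7]
grip_width: 0.0551
grasp_force: 85.3
```

In the tool's units: -0.001 m / 0.75 = -0.0013, 0.0006 m / 0.75 = 0.0008.

Emit:
jog_arm(grip=[-1,-1], offset=[[0.0004,-0.0007,0.0008],[0.0004,-0.0013,0.0008]], turn=[[0,0,0],[0,0,0]])

```text
clock: 15.72
eef_pos: [0.5645, 0.1767, 0.0783]
tcp_rot: [-0.0, 1.0, -0.012, 0.0]
wrist_force: [1.8, -1.9, -4.9]
grip_width: 0.055
grasp_force: 85.3
```

In the tool's units: -0.002 m / 0.75 = -0.0027, -0.001 m / 0.75 = -0.0013.

Emit:
jog_arm(grip=[-1,-1], offset=[[0,-0.0013,0],[0,-0.0027,0]], turn=[[0,0,0],[0,0,0]])

```text
clock: 15.98
eef_pos: [0.5647, 0.1786, 0.0784]
tcp_rot: [-0.0, 1.0, -0.012, 0.0]
wrist_force: [2.8, -2.4, -4.2]
grip_width: 0.0549
grasp_force: 85.3
```

In the tool's units: -0.001 m / 0.75 = -0.0013, -0.0005 m / 0.75 = -0.0007.

Emit:
jog_arm(grip=[-1,-1], offset=[[0,-0.0007,0],[0,-0.0013,0]], turn=[[0,0,0],[0,0,0]])

```text
clock: 16.23
eef_pos: [0.5647, 0.1797, 0.0784]
tcp_rot: [-0.0, 1.0, -0.012, 0.0]
wrist_force: [1.8, -2.5, -4.5]
grip_width: 0.0549
grasp_force: 85.3
```

In the tool's units: -0.001 m / 0.75 = -0.0013, -0.0005 m / 0.75 = -0.0007.

Emit:
jog_arm(grip=[-1,-1], offset=[[0,-0.0007,0.0004],[0,-0.0013,0.0004]], turn=[[0,0,0],[0,0,0]])

```text
clock: 16.48
eef_pos: [0.5646, 0.1809, 0.0781]
tcp_rot: [-0.0, 1.0, -0.012, 0.0]
wrist_force: [0.7, 0.2, -2.8]
grip_width: 0.055
grasp_force: 85.3
```

In the tool's units: -0.001 m / 0.75 = -0.0013, -0.0005 m / 0.75 = -0.0007.

Emit:
jog_arm(grip=[-1,-1], offset=[[0,-0.0007,0],[0,-0.0013,0]], turn=[[0,0,0],[0,0,0]])

```text
clock: 16.73
eef_pos: [0.5644, 0.1817, 0.078]
tcp_rot: [-0.0, 1.0, -0.012, -0.0]
wrist_force: [0.6, -1.2, -1.7]
grip_width: 0.0549
grasp_force: 85.3
```

In the tool's units: -0.001 m / 0.75 = -0.0013, -0.0005 m / 0.75 = -0.0007.

Emit:
jog_arm(grip=[-1,-1], offset=[[0,-0.0007,0],[0,-0.0013,0]], turn=[[0,0,0],[0,0,0]])

```text
clock: 16.98
eef_pos: [0.5645, 0.1827, 0.078]
tcp_rot: [-0.0, 1.0, -0.012, -0.0]
wrist_force: [0.5, -0.6, -2.4]
grip_width: 0.055
grasp_force: 85.4
```

In the tool's units: -0.001 m / 0.75 = -0.0013, -0.0005 m / 0.75 = -0.0007.

Emit:
jog_arm(grip=[-1,-1], offset=[[0,-0.0007,0],[0,-0.0013,0]], turn=[[0,0,0],[0,0,0]])

```text
clock: 17.23
eef_pos: [0.5646, 0.1836, 0.078]
tcp_rot: [-0.0, 1.0, -0.012, -0.0]
wrist_force: [0.9, 0.4, -1.9]
grip_width: 0.0551
grasp_force: 85.4
```

In the tool's units: -0.001 m / 0.75 = -0.0013, -0.0005 m / 0.75 = -0.0007.

Emit:
jog_arm(grip=[-1,-1], offset=[[0,-0.0007,0],[0,-0.0013,0]], turn=[[0,0,0],[0,0,0]])

```text
clock: 17.48
eef_pos: [0.5646, 0.1839, 0.078]
tcp_rot: [0.0, 1.0, -0.012, -0.0]
wrist_force: [-1.0, -3.2, -1.2]
grip_width: 0.0548
grasp_force: 85.5
```

In the tool's units: -0.001 m / 0.75 = -0.0013, -0.0005 m / 0.75 = -0.0007.

Emit:
jog_arm(grip=[-1,-1], offset=[[0,-0.0007,0],[0,-0.0013,0]], turn=[[0,0,0],[0,0,0]])

```text
clock: 17.73
eef_pos: [0.5646, 0.1841, 0.078]
tcp_rot: [0.001, 1.0, -0.013, -0.0]
wrist_force: [-0.9, -6.1, 0.8]
grip_width: 0.0551
grasp_force: 85.8
```

In the tool's units: -0.001 m / 0.75 = -0.0013, -0.0005 m / 0.75 = -0.0007.

Emit:
jog_arm(grip=[-1,-1], offset=[[0,-0.0007,0],[0,-0.0013,0]], turn=[[0,0,0],[0,0,0]])

```text
clock: 17.98
eef_pos: [0.5646, 0.1841, 0.078]
tcp_rot: [0.001, 1.0, -0.013, -0.0]
wrist_force: [-2.0, -8.0, 1.0]
grip_width: 0.0553
grasp_force: 85.9
```

The end is reached: y stays at 0.184 while the side force builds. I'll ease the side push, seat the hook again and look.

In the tool's units: 0.0015 m / 0.75 = 0.002, 0.001 m / 0.75 = 0.0013.

Emit:
jog_arm(grip=[-1,-1,-1,-1], offset=[[0.0003,0.0013,0.0004],[0.0005,0.002,0.0008],[0.0005,0.002,0.0012],[0.0005,0.002,0.0016]], turn=[[0,0,0],[0,0,0],[0,0,0],[0,0,0]])

```text
clock: 18.48
eef_pos: [0.5651, 0.1841, 0.0775]
tcp_rot: [0.0, 1.0, -0.013, -0.0]
wrist_force: [-4.2, -5.6, 5.3]
grip_width: 0.0548
grasp_force: 86.3
```

In the tool's units: 0.0006 m / 0.75 = 0.0008, 0.0003 m / 0.75 = 0.0004.

Emit:
jog_arm(grip=[-1,-1], offset=[[0,0,0.0004],[0,0,0.0008]], turn=[[0,0,0],[0,0,0]])

```text
clock: 18.73
eef_pos: [0.5652, 0.1841, 0.0774]
tcp_rot: [0.0, 1.0, -0.013, -0.0]
wrist_force: [-4.9, -6.7, 11.4]
grip_width: 0.0549
grasp_force: 86.7
```

```bash
python3 - <<'E'
from station import *
import cv2,numpy as np
s=state();print(s["clock"],s["eef_pos"].round(4),s["wrist_force"].round(2),s["moment"].round(3))
c=camera("wrist");np.savez("w3.npz",**c)
cv2.imwrite("pics/w3.png",cv2.convertScaleAbs(cv2.resize(c["image"][100:340,150:430,::-1],(700,600),interpolation=cv2.INTER_CUBIC),alpha=1.4))
E
```

```text
18.725 [0.5652 0.1841 0.0774] [-4.86 -6.68 11.41] [-1.111  0.651 -0.151]
```

View pics/w3.png

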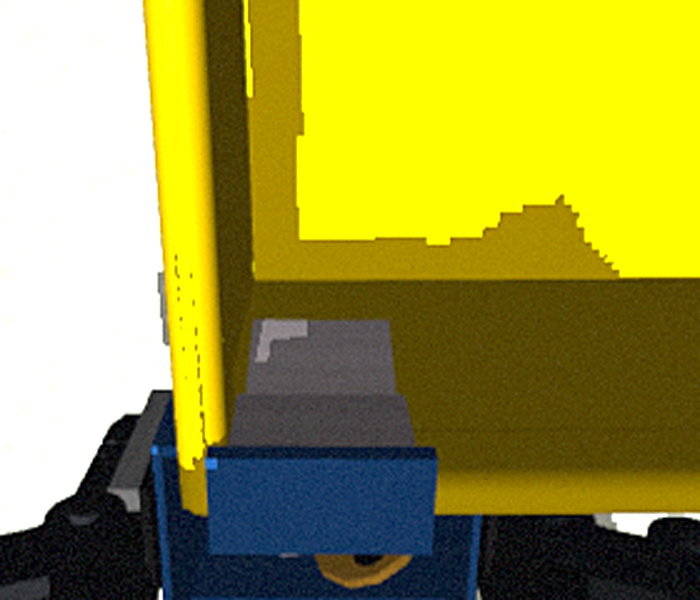

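The wrist view shows the tongue inside the tray, against the left end at (225,430), with the hook down on the front rim. I'll relieve the load and release.

In the tool's units: 0.0016 m / 0.75 = 0.0021, 0.0014 m / 0.75 = 0.0019.

Emit:
jog_arm(grip=[-1,-1,-1], offset=[[-0.0004,0.0011,-0.0008],[-0.0008,0.0019,-0.0015],[-0.0008,0.0021,-0.0015]], turn=[[0,0,0],[0,0,0],[0,0,0]])

```text
clock: 19.15
eef_pos: [0.565, 0.184, 0.0775]
tcp_rot: [-0.0, 1.0, -0.012, 0.001]
wrist_force: [1.5, -2.0, 2.5]
grip_width: 0.0549
grasp_force: 85.8
```

Emit:
jog_arm(grip=[0.4,0.5,0.7,1,1,1], offset=[[0,0,0],[0,0,0],[0,0,0],[0,0,0],[0,0,0],[0,0,0]], turn=[[0,0,0],[0,0,0],[0,0,0],[0,0,0],[0,0,0],[0,0,0]])

```text
clock: 19.9
eef_pos: [0.5645, 0.1834, 0.0773]
tcp_rot: [-0.0, 1.0, -0.012, 0.0]
wrist_force: [0.4, 0.4, 0.1]
grip_width: 0.0857
grasp_force: 0.0
```

In the tool's units: -0.15 m / 0.75 = -0.2, -0.13 m / 0.75 = -0.1733.

Emit:
jog_arm(grip=[1,1,1,1,1,1,1,1], offset=[[0,0,-0.0133],[0,0,-0.04],[0,0,-0.08],[0,0,-0.1333],[-0.0267,0,-0.1733],[-0.0667,0,-0.2],[-0.08,0,-0.2],[-0.08,0,-0.2]], turn=[[0,0,0],[0,0,0],[0,0,0],[0,0,0],[0,0,0],[0,0,0],[0,0,0],[0,0,0]])

```text
clock: 20.9
eef_pos: [0.5043, 0.185, 0.2278]
tcp_rot: [-0.0, 1.0, -0.012, 0.0]
wrist_force: [1.0, 0.6, -0.9]
grip_width: 0.0855
grasp_force: 0.0
```

```bash
python3 - <<'E'
from station import *
import cv2,numpy as np
s=state();print(s["clock"],s["eef_pos"].round(4),s["wrist_force"].round(2))
c=camera("wrist");np.savez("w4.npz",**c);d=camera("side")["image"][:,:,::-1]
a=cv2.convertScaleAbs(cv2.resize(c["image"][100:310,140:350,::-1],(480,480),interpolation=cv2.INTER_CUBIC),alpha=1.4)
b=cv2.convertScaleAbs(cv2.resize(d[130:250,210:290],(320,480),interpolation=cv2.INTER_CUBIC),alpha=1.5)
cv2.imwrite("pics/m4.png",cv2.hconcat([a,b]))
E
```

```text
20.9 [0.5043 0.185  0.2278] [ 1.03  0.65 -0.85]
```

View pics/m4.png

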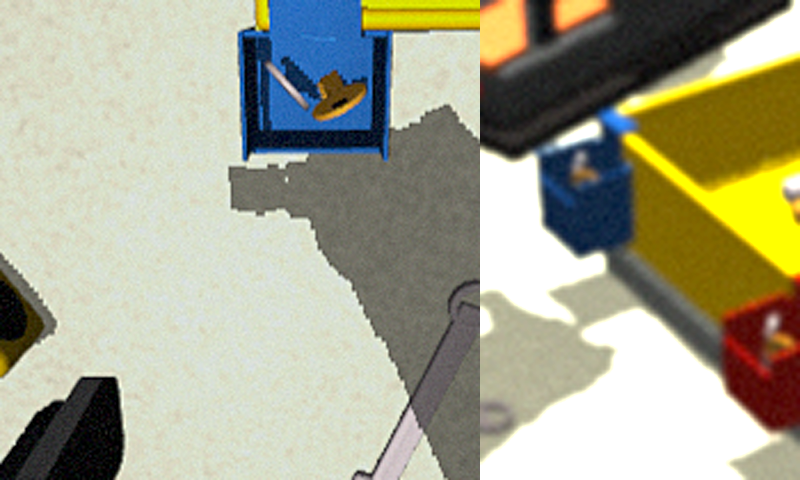

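The cup hangs upright and flush at the tray's left end, at (315,95) and (587,190) in the picture. Both keys are inside and the gripper is clear, so I'm handing in.

```bash
python3 -c "
from station import *
print(sign_off())"
```

```text
the job is handed in; nothing more can be done
None
```

The blue cup hangs clipped and fully home on the front rim, slid against the tray's left end, upright with both keys in; the downward push read about 14 N at most, nothing else was seen to move, and I handed the job in at about 21 s.

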